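# Shut the bakery carton, then take the long roll with the tongs

### The job

The open lid of the bakery carton hangs over the bread board: first swing it shut and press its front edge down until the tab snaps in behind the front rim and the lid stays shut by itself. Then pick up the kitchen tongs from the black tray by their two handle sleeves, close their jaws on the long roll on the bread board, and finish while holding the roll with the tongs, still, about 10 cm clear above the board, ready for a guest's plate. Touch the bread only with the tongs, leave the two round buns on the board as they are, and do not knock over the mug, the sugar caddy or the honey jar.

Things in the scene. Friction and masses are not known exactly. Their poses are not given: they have to be found in the camera images.
- carton: Brown cardboard bakery carton, fixed to the table, 200 (its x) x 170 (its y) x 80 mm high, walls 3 mm, a few round rolls inside. Origin: centre of its underside; z up. The lid is hinged along the top of the +y wall (on the bread board's side); the -y wall is the front wall, whose top edge carries the rim for the tab. It may be turned a little.
- carton_hinge (a point): Point on the top of the carton at the middle of the lid's hinge line (which runs along the carton's x), 85 mm to +y of the carton's centre and 83 mm above the table; it does not move.
- carton_edge (a point): Middle of the lid's free edge, on the lid's outer face; moves with the lid. The lid is a 3 mm board, 202 mm along the hinge, 172 mm from hinge to free edge.
- carton_lid (a joint): Angle of the lid (rad): 0 shut, 1.57 upright, more than 1.57 leaning out over the bread board (stop at 2.3). Weighs 55 g; its stiff crease keeps it about where it is left when open, but when it is pressed shut and not caught it springs up again. In the last 0.1 rad the 25 mm tab under its free edge (10 mm back from it) meets the rim of the front wall; it takes about 3 to 5 N straight down near the free edge to snap it past. Caught, the lid reads below 0.03.
- tray: Black plastic tray, fixed, 175 (its x) x 285 (its y) mm, floor 3 mm thick, rim 13 mm high. Origin: centre of its underside. The tongs lie in it, roughly along its length.
- tongs: Kitchen tongs lying on their side: steel pivot with hanging loop, two sprung steel arms that open in the horizontal plane, black sleeves (handles) and black jaws. 260 mm long, 22 mm high as they lie, 0.11 kg. Origin: on the pivot's axis at the underside; x points along the middle line from pivot to jaws, z up (across the flat).
- tongs_grip (a point): Middle point between the two sleeves, near the tongs' balance point: 107 mm ahead of the pivot on the middle line, 11 mm above the underside. The sleeves reach from 68 to 145 mm ahead of the pivot; here the tongs are 63 mm wide over the sleeves when open, about 47 mm when the jaws are closed on the long roll. The sleeves are 22 mm high.
- tongs_jaws (a point): Middle point between the two jaws: 213 mm ahead of the pivot on the middle line, 11 mm above the underside. Each jaw is 40 mm long (193 to 233 mm ahead of the pivot), 22 mm high and 10 mm thick; the gap between the jaws is 72 mm when open; open, the jaws measure about 95 mm over their backs.
- tongs_left (a joint): Closing angle of the left arm (rad): 0 fully open (where the spring holds it), 0.165 shut; about 0.075 when closed on the long roll. Squeezing the sleeves by 1 mm over all closes the jaws' gap by 2 mm. The spring pushes each sleeve outward with about 5 N when open, 7 N when closed on the roll, so tongs squeezed a few mm are held firmly and can be carried still open.
- tongs_right (a joint): The same for the right arm.
- board: Wooden bread board, fixed, 200 (its x) x 260 (its y) x 16 mm high. Origin: centre of its underside.
- long_roll: The long bread roll: oblong, 76 mm long (its x), 40 mm wide (its y), 34 mm high, golden crust with three slanting light scores, 40 g. Lies on the bread board at its front (robot's) side, long axis roughly away from the robot. Origin: centre of its flat underside.
- long_roll_center (a point): Centre of the long roll, 17 mm above its underside.
- bun_1: Round bun, 54 mm across, 36 mm high, with a cross score, at the back of the board. Not wanted. Origin: centre of its underside.
- bun_2: The other round bun at the back of the board, the same. Not wanted.
- white_mug: White mug, 96 mm high, standing on the table as a bystander to the right of the carton, near the table's edge. Origin: centre of its underside.
- sugar_caddy: Black sugar packet caddy, 71 mm high, bystander in front of the carton, on the robot's side.
- honey_jar: Honey jar with black lid, 86 mm high, bystander behind the board.
Not all that is in view belongs to the job. Leave any purple look-alike of the long_roll alone.

How it is judged:
On the way, in this order (a step that is already met when the one before it is completed fails the run):
1. the carton's lid is shut, its tab caught behind the rim, and the robot has let go of it (value of joint carton_lid below 0.05 rad and contact force between carton and the fingers below 0.2 N), for 0.4 s.
2. the tongs are picked up out of the tray by the gripper (height (world z) of tongs above 0.035 m and contact force between tongs and the fingers above 2 N), for 0.2 s.
3. the long roll is lifted off the board between the jaws of the tongs (height (world z) of long_roll above 0.03 m and contact force between long_roll and tongs above 1 N and distance between long_roll_center and tongs_jaws below 0.035 m), for 0.2 s.
At the end, for the whole second after the job is handed in: Finishes holding: gripper squeezes the tongs (over 4 N), jaws closed on the long roll (arm angles 0.04-0.125 rad, roll centre within 35 mm of the jaws' middle), roll's underside over 85 mm above the table, tongs clear of the board, roll still; carton lid still caught shut (below 0.05 rad) (height (world z) of long_roll above 0.085 m and height (world z) of tongs above 0.06 m and distance between long_roll_center and tongs_jaws below 0.035 m and contact force between long_roll and tongs above 1 N and contact force between tongs and the fingers above 4 N and value of joint tongs_left between 0.04 and 0.125 rad and value of joint tongs_right between 0.04 and 0.125 rad and linear speed of long_roll below 0.03 m/s and contact force between tongs and board below 0.1 N and value of joint carton_lid below 0.05 rad); the arm keeps its last pose, push and grip.
It fails at once if the gripper or arm touches the long roll or a bun; only the tongs may (contact force between any of long_roll, bun_1, bun_2 and the fingers above 0.5 N or contact force between any of long_roll, bun_1, bun_2 and the arm above 0.5 N).
It fails at once if a round bun is moved by more than 4 cm (distance of any of bun_1, bun_2 from where it was at the start of the episode above 0.04 m).
It fails at once if the mug, the caddy or the honey jar is knocked over (angle between any of white_mug, sugar_caddy, honey_jar's own z axis and vertical above 0.5 rad).
It also fails if it takes over 67 s, if anything falls off the work surface, if the arm or the gripper's body presses on something with over 40 N, if the wrist force passes 120 N, or if a joint passes its speed limit or range.

### The arm

A 6-joint arm with a two-finger parallel gripper is mounted at the origin on a cart in front of the work surface, level with it; the furniture and walls round the work are solid. World frame = base frame: x ahead of the robot, y to its left, z up, the work surface at z = 0. Lengths are in m, angles in rad, forces in N, time in s.
With the tool pointing down it reaches from about 0.325 to 0.775 m from the base axis. Payload 9.3 kg.
Tool frame: the origin (TCP) lies midway between the tips of the shut fingers; the grasp point (between the pads) lies 19 mm behind it; z points along the fingers, x is the direction in which the jaws open and shut, and the axes are right-handed (so a half turn about z gives the same grasp; the last joint's range is limited). The gripper opens to 85 mm and grips with 20 to 120 N. Pads are 22 mm wide; open, the fingers measure 114 mm over their backs; the gripper's body (76 mm by 85 mm) begins 54 mm behind the grasp point. The pads swing forward as they close: fully open they stand 13 mm farther back than shut.
Start: joints at [-1.351, 0.259, 0.021, 1.334, 0, 1.418], TCP at [0.2, -0.512, 0.231] pointing down, gripper open.
Joint ranges: [-3.04, 3.04], [-0.91, 1.82], [-1.04, 1.36], [-1.92, 1.95], [-1.52, 1.45], [-3.14, 3.14]. Speed limits (rad/s): [2.22, 2.22, 2.79, 3.14, 3.14, 3.14].

### API

Orientations are given as a rotation vector (axis times angle).
In Python, from rig import sensors, get_image, camera_params, workorder gives the robot as it stands. The module is installed in compiled form; this text tells all that it offers.
- The arm moves only by the tool send_rows, never from a script. Its argument "targets" is text: rows parted by semicolons, each of 7 numbers parted by spaces: the shift along the tool's x, y, z in mm, then the turn, a rotation vector about the tool's x, y, z in rad, then the closure, from -1 (fully open) to 1 (shut). A call has 1 to 20 rows; each row shifts and turns the commanded pose from where the row before left it, along the tool's axes as they then stand; what a row does not reach is not made up. A row lasts 1/10 s, in which the tool goes at most 50 mm and 8.59 degrees, less where a joint would pass 70% of its speed; a pose out of reach is approached as far as the arm can. A call is refused whole if a number of a shift passes 50 or a number of a turn 0.15, either way. A call with a gripper value outside its range is refused whole. The fingers move at their own pace and stop on an object; "newtons" is the grip in N (left out, the last holds). Time passes only in rows, so rows that do not move let the fingers close. It gives the time, the measured TCP pose, the force and the opening at its end, in the units of the state.
- sensors.read_state(): the state, without advancing time (a new reading comes with each control period).
- get_image(name): name is "side" or "top"; returns (picture, depth): 384x512x3 uint8, blue, green, red; 384x512 float32, m along the optical axis (not along the pixel's ray), 0 where there is no reading.
- camera_params(name): a dict with "fx", "fy", "cx", "cy" (pixels), "k1" (the pictures are not rectified: a ray, as slopes to the right and down, at radius r is drawn at 1 + k1 r^2 times it, then the intrinsics apply), "rvec" (rotation vector, rad) and "tvec" (3), from world to camera coordinates, as OpenCV has them. Camera axes: x right, y down, z forward; pixel columns grow to the right and rows downward; lengths in m; the calibration is good to about 2 mm. A picture is of the moment at which its call begins. camera_params takes no time and is no camera call.
- workorder.sign_off(): hands the job in, once; it reports no verdict.
The state is a dict: "time": time; "joint_positions": joint angles; "qvel": joint speeds; "tau": joint torques, N m; "tool_pos": TCP position; "ee_rot": TCP orientation; "ft_force": force on the tool from outside, world axes, zero at the start; "torque": the same for the moment, N m; "opening": finger opening in m.
Only numpy, scipy, OpenCV 4.12 (cv2) and the standard library are available. Lean on these libraries where they do the work, as an engineer would, in place of code of your own. Each camera call takes 0.05 s, during which the arm holds its last target. There are 200 camera calls.

## Working session

There is one attempt and no reset: what is moved stays moved. The work goes in short steps, Python scripts to look and compute and a tool call to move; the robot and the scene stay as the last step left them, time stands still between calls to the robot, and variables do not carry over. Pictures are saved under pics/ and viewed, about 8 in all and at most 12, crops included, and the job is handed in when it is done.

Besides the shell and the picture viewer there is one more tool, called after ">>>" as a command line: name --argument value ..., lists and objects as JSON in quotes. send_rows: Moves the arm, as the interface text tells. Its arguments: {"type":"object","properties":{"targets":{"type":"string"},"newtons":{"type":"number"}},"required":["targets"]}

```bash
mkdir -p pics; cat > h.py <<'E'
import numpy as np, cv2
from rig import sensors, get_image, camera_params, workorder
from scipy.spatial.transform import Rotation as R
def cam(n):
    p=camera_params(n); return p, R.from_rotvec(np.ravel(p["rvec"])).as_matrix(), np.ravel(p["tvec"])
def ray(n,uv):
    p,Rm,t=cam(n); uv=np.atleast_2d(np.float64(uv))
    K=np.array([[p["fx"],0,p["cx"]],[0,p["fy"],p["cy"]],[0,0,1]])
    x=cv2.undistortPoints(uv[:,None],K,np.array([p["k1"],0,0,0.]))[:,0]
    return -Rm.T@t, np.c_[x,np.ones(len(x))]@Rm
def onz(n,uv,z):
    o,d=ray(n,uv); return o+d*((z-o[2])/d[:,2])[:,None]
def depthpts(n,uv,dep):
    o,d=ray(n,uv); uv=np.atleast_2d(np.int32(uv)); return o+d*dep[uv[:,1],uv[:,0]][:,None]
def proj(n,P):
    p,Rm,t=cam(n); c=np.atleast_2d(P)@Rm.T+t; x=c[:,:2]/c[:,2:]; x=x*(1+p["k1"]*(x**2).sum(1,keepdims=True))
    return x*[p["fx"],p["fy"]]+[p["cx"],p["cy"]]
def snap(tag):
    for n in("top","side"):
        im,d=get_image(n); cv2.imwrite(f"pics/{tag}_{n}.png",im); np.save(f"{tag}_{n}.npy",d)
E
python3 - <<'E'
from h import *
snap("a"); print(sensors.read_state())
for n in("top","side"):print(n,camera_params(n), ray(n,[256,192]))
a=[cv2.imread(f"pics/a_{n}.png") for n in("top","side")]
E
```

```text
{'time': 0.1, 'joint_positions': array([-1.35059812e+00,  2.59143556e-01,  2.08309769e-02,  1.33370860e+00,
       -2.95993385e-05,  1.41822395e+00]), 'qvel': array([ 0.0007875 , -0.00107863, -0.00029254, -0.00094144,  0.0009703 ,
        0.00139931]), 'tau': array([ 6.67894623e-03, -5.56692624e+01,  3.45071125e+01,  1.15824299e-02,
        1.75910554e-05, -1.08034765e-06]), 'tool_pos': array([ 0.20025289, -0.51197135,  0.23071984]), 'ee_rot': array([-2.59394497e+00,  1.77085674e+00,  1.43705508e-03]), 'ft_force': array([0.02624615, 0.11766937, 0.50014149]), 'torque': array([ 0.00057042, -0.0318169 ,  0.02398726]), 'opening': 0.0854766483737185}
top {'fx': 476.8739457223768, 'fy': 476.8739457223768, 'cx': 259.6006066079915, 'cy': 191.03148561972037, 'k1': 0.03865774297418146, 'rvec': array([ 2.223159  , -2.17544119,  0.06767658]), 'tvec': array([-0.0443892 ,  0.54982476,  1.55689764])} (array([ 0.46842581, -0.01878181,  1.58380315]), array([[ 0.0501393 , -0.00119443, -0.99877213]]))
side {'fx': 448.2166334506512, 'fy': 448.2166334506512, 'cx': 262.75612175300466, 'cy': 185.7999251138731, 'k1': -0.04317980697774848, 'rvec': array([ 2.21688741, -0.6618319 ,  0.28750264]), 'tvec': array([-0.46485693,  0.25697861,  1.38454309])} (array([-0.07515675, -0.98324376,  1.10755257]), array([[ 0.38604749,  0.63029812, -0.67387698]]))
```

View pics/a_top.png

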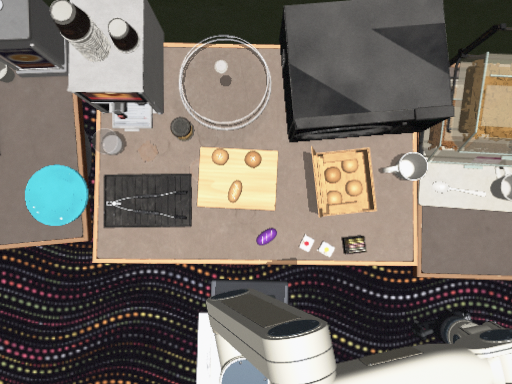

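View pics/a_side.png

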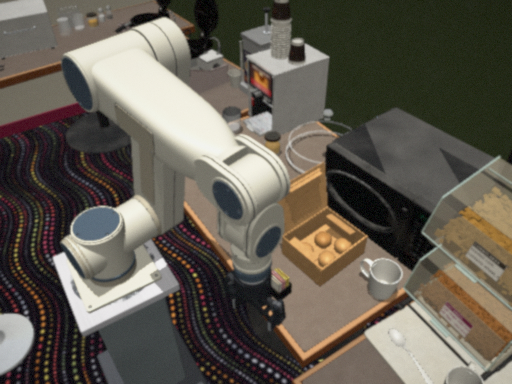

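Top view: tray with tongs at (147,201), pivot at left (113,203) and jaws right (~185,190–215). The board is at (237,178), buns at (219,157) and (253,158). There are two long-roll candidates. The golden one on the board at (235,191) has scores and fits the description. The purple one on the table at (266,236) is the look-alike. The carton is at (345,183) with its lid about upright at (317,182). I'll confirm in a crop and measure.

```bash
python3 - <<'E'
from h import *
im=cv2.imread("pics/a_top.png"); d=np.load("a_top.npy")
x0,y0,s=98,140,2.75
c=cv2.resize(im[140:260,98:386],None,fx=s,fy=s,interpolation=cv2.INTER_CUBIC); cv2.imwrite("pics/crop1.png",c)
V,U=np.mgrid[140:260,90:390]; uv=np.c_[U.ravel(),V.ravel()]
P=depthpts("top",uv,d).reshape(120,300,3)
np.save("P.npy",P); hsv=cv2.cvtColor(im,cv2.COLOR_BGR2HSV)[140:260,90:390]
def rect(name,m):
    n,l,st,_=cv2.connectedComponentsWithStats(m.astype(np.uint8))
    for i in range(1,n):
        if st[i,4]<25: continue
        q=P[l==i]; r=cv2.minAreaRect(np.float32(q[:,:2]*1000)); ys,xs=np.nonzero(l==i)
        print(name,st[i,4],"px",xs.mean()+90,ys.mean()+140,"c",np.round(r[0]),np.round(r[1]),round(r[2],1),"z",np.round(np.percentile(q[:,2],[5,50,95])*1000))
z=P[...,2]
print("table z",np.median(z[100:115,100:150]))
u=U-0
rect("roll/buns",(z>.03)&(U>198)&(U<278)&(V>145)&(V<212))
rect("board",(z>.009)&(U>192)&(U<282)&(V>145)&(V<215)&(hsv[...,0]<30)&(hsv[...,2]>150))
rect("carton",(z>.04)&(U>300)&(U<380)&(V>143)&(V<222))
rect("lid",(z>.095)&(U>295)&(U<335)&(V>143)&(V<222))
rect("tray",(hsv[...,2]<75)&(U>98)&(U<196)&(V>168)&(V<232))
rect("bright",(hsv[...,2]>110)&(U>104)&(U<190)&(V>178)&(V<226))
rect("mug",(z>.04)&(U>380)&(V>143))
rect("caddy",(z>.04)&(U>335)&(U<375)&(V>228))
E
```

```text
table z 0.00035699327036831097
roll/buns 226 px 219.6769911504425 156.8141592920354 c [657.  99.] [52. 52.] 88.6 z [37. 48. 55.]
roll/buns 221 px 252.59276018099547 159.2760180995475 c [575.  -0.] [ 55. 210.] 85.0 z [38. 48. 56.]
roll/buns 235 px 234.51489361702127 191.38297872340425 c [546.  49.] [39. 74.] 71.3 z [37. 46. 55.]
board 4654 px 236.98345509239363 178.70670391061452 c [581.  43.] [263. 219.] 87.3 z [11. 17. 50.]
carton 1610 px 338.20993788819874 180.9689440993789 c [ 572. -199.] [205. 382.] 6.9 z [ 53.  79. 248.]
lid 588 px 318.984693877551 181.80612244897958 c [ 560. -112.] [204. 207.] 7.1 z [203. 241. 251.]
tray 3695 px 149.96535859269284 198.85060893098782 c [517. 231.] [172. 496.] 2.2 z [-2.  4. 17.]
bright 98 px 116.76530612244898 204.3673469387755 c [500. 425.] [97. 29.] 77.0 z [-0. 16. 27.]
mug 34 px 385.55882352941177 168.73529411764707 c [ 553. -228.] [ 14. 452.] 20.1 z [51. 72. 86.]
caddy 235 px 355.0510638297872 246.1063829787234 c [ 406. -195.] [369.  64.] 80.2 z [42. 63. 74.]
```

View pics/crop1.png

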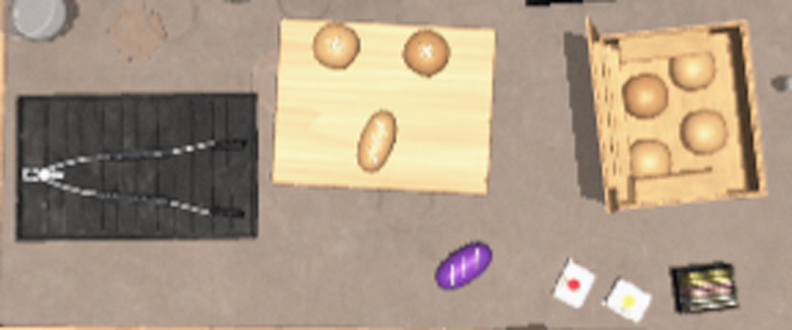

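```bash
python3 - <<'E'
from h import *
f=lambda x,y:(98+(x+.5)/2.75-.5,140+(y+.5)/2.75-.5)
P=np.load("P.npy"); z=P[...,2]; V,U=np.mgrid[140:260,90:390]
for n,c,h in [("pivot",(45,174),.02),("jawU",(230,144),.02),("jawL",(228,212),.02),("tipU",(246,143),.02),("tipL",(244,213),.02),("trayTL",(17,95),.013),("trayTR",(257,93),.013),("trayBR",(258,238),.013),("trayBL",(17,240),.013),
 ("cartTR",(748,22),.08),("cartBR",(766,192),.08),("hingeB",(612,212),.083),("bun1",(336,46),.035),("bun2",(427,52),.035),("roll",(377,140),.035),("bTR",(495,30),.016),("bBR",(487,194),.016),("bBL",(274,185),.016)]:
    print(n,np.round(onz("top",f(*c),h)[0]*1000))
m=(z>.022)&(z<.07)&(U>222)&(U<248)&(V>175)&(V<210)
q=P[m][:,:2]; ctr=q.mean(0); w,v=np.linalg.eigh(np.cov((q-ctr).T)); print("roll",ctr*1000,v[:,1],np.degrees(np.arctan(v[1,1]/v[0,1])),np.ptp((q-ctr)@v,axis=0))
m=(z>.1)&(z<.27)&(U>300)&(U<335)
q=P[m]; print("lid",len(q),q.min(0),q.max(0))
for a,b in((.1,.15),(.15,.2),(.2,.235),(.235,.27)):
    k=(q[:,2]>a)&(q[:,2]<b); print(a,k.sum(), np.round(np.median(q[k],0),3) if k.any() else '')
k=q[:,2]>.235; print(np.polyfit(q[k][:,0],q[k][:,1],1), np.percentile(q[k][:,0],[1,99]))
s=np.load("a_side.npy"); Vs,Us=np.mgrid[150:260,270:345]
Q=depthpts("side",np.c_[Us.ravel(),Vs.ravel()],s[150:260,270:345,None].reshape(-1) if 0 else s)
k=(Q[:,2]>.1)&(Q[:,2]<.3)&(Q[:,1]>-.2)&(Q[:,1]<.0)&(Q[:,0]<.7); q=Q[k];print("side lid",len(q)); 
c,_,_,_=np.linalg.lstsq(np.c_[q[:,0],q[:,2],np.ones(len(q))],q[:,1],rcond=None);print(c,np.degrees(np.arctan(c[1])), q.min(0),q.max(0))
print(R.from_rotvec(sensors.read_state()["ee_rot"]).as_matrix().round(3))
E
```

```text
pivot [501. 441.  20.]
jawU [541. 224.  20.]
jawL [461. 224.  20.]
tipU [543. 205.  20.]
tipL [460. 205.  20.]
trayTL [595. 480.  13.]
trayTR [604. 194.  13.]
trayBR [430. 188.  13.]
trayBL [422. 473.  13.]
cartTR [ 693. -378.   80.]
cartBR [ 497. -401.   80.]
hingeB [ 470. -224.   83.]
bun1 [660. 100.  35.]
bun2 [655.  -8.  35.]
roll [549.  48.  35.]
bTR [686. -89.  16.]
bBR [489. -84.  16.]
bBL [494. 171.  16.]
roll [546.75796435  47.965067  ] [-0.97885739  0.20454391] -11.802801230624897 [0.09204401 0.10114182]
lid 585 [ 0.46931576 -0.22653895  0.10397673] [ 0.67401659 -0.17223821  0.25607136]
0.1 13 [ 0.494 -0.218  0.122]
0.15 15 [ 0.493 -0.208  0.171]
0.2 25 [ 0.56  -0.201  0.23 ]
0.235 532 [ 0.57  -0.198  0.242]
[ 0.12319417 -0.26775806] [0.47855974 0.66074428]
side lid 688
[ 0.11227     0.16143851 -0.29288928] 9.170622313751121 [ 0.5084703  -0.19999937  0.10688906] [ 0.67176555 -0.1730292   0.25158193]
[[ 0.364 -0.931 -0.   ]
 [-0.931 -0.364  0.001]
 [-0.001 -0.    -1.   ]]
```

>>> send_rows --targets "0 0 0 0 0 -0.15 1;0 0 0 0 0 -0.15 1;0 0 0 0 0 -0.15 1;0 0 0 0 0 -0.15 1;0 0 0 0 0 -0.15 1;0 0 0 0 0 -0.15 1;0 0 0 0 0 -0.15 1;0 0 0 0 0 -0.15 1;0 0 0 0 0 0 1" --newtons 30

```text
time: 1.0
tool_pos: [0.2003, -0.5121, 0.2309]
ee_rot: [-3.141, -0.007, 0.0]
ft_force: [-0.2, 1.2, 0.5]
opening: -0.0002
```

```bash
python3 - <<'E'
from h import *
d=np.load("a_top.npy")
s=sensors.read_state(); print(s["tool_pos"],s["joint_positions"],s["opening"]); print(R.from_rotvec(s["ee_rot"]).as_matrix().round(3))
for v in (100,120,130,134,138,142):
    print(v,[np.round(depthpts("top",[[u,v]],d)[0],2).tolist() for u in(300,340,380,420)])
E
```

```text
[ 0.20027549 -0.51208203  0.23093575] [-1.35061526e+00  2.58928616e-01  2.10828043e-02  1.33366567e+00
 -5.19731838e-06  2.15912251e-01] -0.00017591843778591638
[[ 1.     0.004 -0.   ]
 [ 0.004 -1.     0.001]
 [-0.    -0.001 -1.   ]]
100 [[0.79, -0.14, 0.27], [0.8, -0.25, 0.26], [0.8, -0.36, 0.27], [0.8, -0.47, 0.26]]
120 [[0.74, -0.14, 0.27], [0.47, -0.02, 1.58], [0.74, -0.36, 0.27], [0.75, -0.48, 0.25]]
130 [[0.72, -0.14, 0.23], [0.74, -0.28, 0.1], [0.74, -0.4, 0.11], [0.76, -0.54, 0.06]]
134 [[0.71, -0.15, 0.18], [0.74, -0.28, 0.07], [0.75, -0.43, 0.02], [0.75, -0.56, 0.0]]
138 [[0.72, -0.16, 0.08], [0.73, -0.3, 0.0], [0.74, -0.43, -0.0], [0.74, -0.57, -0.0]]
142 [[0.72, -0.16, 0.01], [0.72, -0.3, -0.0], [0.72, -0.43, -0.0], [0.73, -0.56, 0.0]]
```

>>> send_rows --targets "20 -39 3 0 0 0 1;20 -39 3 0 0 0 1;20 -39 3 0 0 0 1;20 -39 3 0 0 0 1;20 -39 3 0 0 0 1;20 -39 3 0 0 0 1;20 -39 3 0 0 0 1;20 -39 3 0 0 0 1;20 -39 3 0 0 0 1;20 -39 3 0 0 0 1;35 0 0 0 0 0 1;35 0 0 0 0 0 1;35 0 0 0 0 0 1;35 0 0 0 0 0 1;30 0 0 0 0 0 1;0 0 0 0 0 0 1"

```text
time: 2.6
tool_pos: [0.5722, -0.1214, 0.1998]
ee_rot: [-3.141, 0.003, 0.001]
ft_force: [0.2, -1.3, 0.1]
opening: -0.0002
```

>>> send_rows --targets "1 20 0 0 0 0 1;2 20 0 0 0 0 1;2 20 0 0 0 0 1;2 20 0 0 0 0 1;2 20 0 0 0 0 1;2 20 0 0 0 0 1;2 20 0 0 0 0 1;0 0 0 0 0 0 1"

```text
time: 3.4
tool_pos: [0.5829, -0.2646, 0.2007]
ee_rot: [3.141, -0.001, -0.001]
ft_force: [-0.2, 0.5, -0.1]
opening: -0.0003
```

```bash
python3 - <<'E'
from h import *
snap("b")
a=cv2.imread("pics/b_top.png")[130:250,270:430]; b=cv2.imread("pics/b_side.png")[130:290,210:410]
cv2.imwrite("pics/b.png",np.hstack([cv2.resize(a,(400,300)),cv2.resize(b,(375,300))]))
E
```

```text
(no output)
```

View pics/b.png

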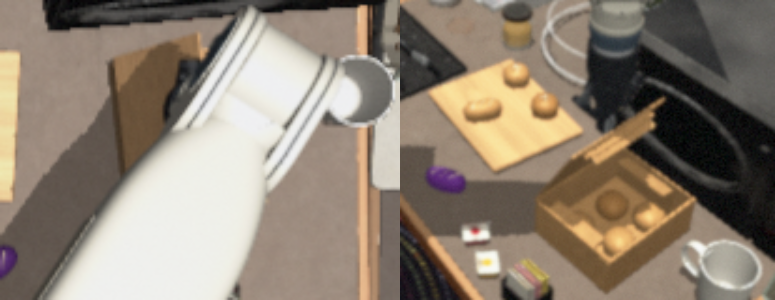

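>>> send_rows --targets "2 15 0 0 0 0 1;2 17 0 0 0 0 1;2 12 3 0 0 0 1;1 12 5 0 0 0 1;1 10 9 0 0 0 1;1 10 9 0 0 0 1;1 8 12 0 0 0 1;1 8 12 0 0 0 1;1 5 11 0 0 0 1;1 5 12 0 0 0 1;0 3 11 0 0 0 1;0 2 10 0 0 0 1;0 0 8 0 0 0 1;0 0 0 0 0 0 1"

```text
time: 4.9
tool_pos: [0.5956, -0.368, 0.0979]
ee_rot: [-3.14, -0.003, 0.002]
ft_force: [-0.0, -0.5, -0.2]
opening: 0.0001
```

>>> send_rows --targets "0 0 3 0 0 0 1;0 0 3 0 0 0 1;0 0 2 0 0 0 1;0 0 2 0 0 0 1;0 0 1 0 0 0 1;0 0 1 0 0 0 1;0 0 0 0 0 0 1"

```text
time: 5.6
tool_pos: [0.5959, -0.3681, 0.0867]
ee_rot: [-3.141, -0.003, 0.001]
ft_force: [-1.1, -0.9, -0.7]
opening: -0.0003
```

>>> send_rows --targets "0 0 1 0 0 0 1;0 0 1 0 0 0 1;0 0 1 0 0 0 1;0 0 1 0 0 0 1;0 0 0 0 0 0 1"

```text
time: 6.1
tool_pos: [0.596, -0.3683, 0.0836]
ee_rot: [-3.142, -0.003, -0.0]
ft_force: [-0.7, 0.8, 2.3]
opening: -0.0
```

>>> send_rows --targets "0 0 1 0 0 0 1;0 0 1 0 0 0 1;0 0 1 0 0 0 1;0 0 1 0 0 0 1;0 0 0 0 0 0 1"

```text
time: 6.6
tool_pos: [0.5963, -0.3684, 0.0828]
ee_rot: [3.14, 0.003, 0.004]
ft_force: [-7.9, 6.5, 24.1]
opening: 0.0
```

>>> send_rows --targets "0 0 -10 0 0 0 1;0 0 -30 0 0 0 1;0 0 -40 0 0 0 0;0 -10 -40 0 0 0 -1;0 -40 -20 0 0 0 -1;0 -50 -10 0 0 0 -1;-10 -50 0 0 0 0 -1;-20 -50 0 0 0 0 -1;-20 -50 0 0 0 0 -1;-20 -50 0 0 0 0 -1;-20 -50 0 0 0 0 -1;0 -50 0 0 0 0 -1;0 -50 0 0 0 0 -1;0 0 0 0 0 0 -1"

```text
time: 8.0
tool_pos: [0.5103, 0.0702, 0.2294]
ee_rot: [-3.14, -0.012, -0.001]
ft_force: [0.2, -1.0, -0.3]
opening: 0.0857
```

```bash
python3 - <<'E'
from h import *
snap("c"); s=sensors.read_state(); print(s["tool_pos"],s["opening"])
a=cv2.imread("pics/c_top.png")[130:250,270:430]; b=cv2.imread("pics/c_side.png")[130:290,210:410]
cv2.imwrite("pics/c.png",np.hstack([cv2.resize(a,(400,300)),cv2.resize(b,(375,300))]))
d=np.load("c_top.npy"); V,U=np.mgrid[150:212,316:376]
P=depthpts("top",np.c_[U.ravel(),V.ravel()],d); k=(P[:,2]>.07)&(P[:,2]<.13);P=P[k]
y=-(P[:,1]+.221)*.993+(P[:,0]-.575)*.116
for a in range(0,172,25):
    kk=(y*1000>a)&(y*1000<a+25); print(a,kk.sum(),np.median(P[kk,2]) if kk.any() else'')
E
```

```text
[0.51098188 0.06638698 0.22913464] 0.08510709655872072
0 481 0.08425165181769789
25 485 0.08514102770237586
50 494 0.0853554662163527
75 489 0.08578104962759214
100 501 0.08641118809777182
125 493 0.08718258043437133
150 373 0.087368648090008
```

View pics/c.png

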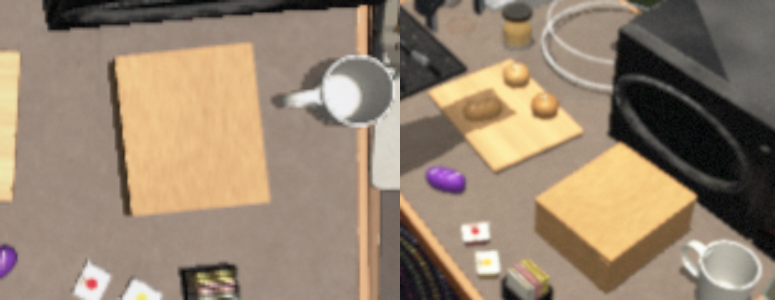

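Lid is shut flat: its surface slopes under about 0.02 rad, so it is caught with the arm away. Now the tongs.

>>> send_rows --targets "-1 -45 0 0 0 0 -0.65;-1 -45 0 0 0 0 -0.65;-2 -45 0 0 0 0 -0.65;-2 -45 0 0 0 0 -0.65;-2 -45 30 0 0 0 -0.65;-1 -42 50 0 0 0 -0.65;0 0 50 0 0 0 -0.65;0 0 20 0 0 0 -0.65;0 0 20 0 0 0 -0.65;0 0 0 0 0 0 -0.65"

```text
time: 9.1
tool_pos: [0.5014, 0.3169, 0.0702]
ee_rot: [3.139, 0.0, -0.007]
ft_force: [-0.2, 0.2, -0.4]
opening: 0.0706
```

```bash
python3 - <<'E'
from h import *
snap("d"); s=sensors.read_state(); print(s["tool_pos"],s["opening"],s["ft_force"],R.from_rotvec(s["ee_rot"]).as_matrix().round(3).tolist())
a=cv2.imread("pics/d_top.png")[150:240,90:210]; b=cv2.imread("pics/d_side.png")[60:180,130:290]
cv2.imwrite("pics/d.png",np.hstack([cv2.resize(a,(400,300)),cv2.resize(b,(400,300))]))
E
```

```text
[0.50276612 0.31786359 0.07332012] 0.0703486554630068 [-0.00696203 -0.28412766  0.94319561] [[1.0, 0.0, -0.0], [0.0, -1.0, -0.0], [-0.0, 0.0, -1.0]]
```

View pics/d.png

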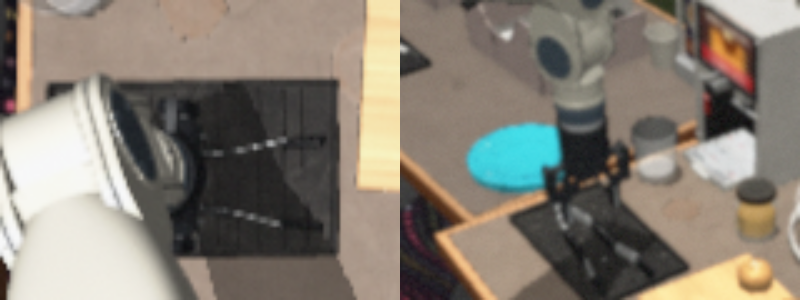

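>>> send_rows --targets "-1 -15 0 0 0 0 -0.8;0 0 0 0 0 0 -0.8;0 0 0 0 0 0 -0.8"

```text
time: 9.5
tool_pos: [0.5013, 0.3344, 0.074]
ee_rot: [-3.141, -0.004, -0.002]
ft_force: [-0.5, -0.7, 0.3]
opening: 0.0767
```

>>> send_rows --targets "0 0 20 0 0 0 -0.8;0 0 20 0 0 0 -0.8;0 0 15 0 0 0 -0.8;0 0 10 0 0 0 -0.8;0 0 5 0 0 0 -0.8;0 0 0 0 0 0 -0.8;0 0 0 0 0 0 -0.8"

```text
time: 10.2
tool_pos: [0.5013, 0.334, 0.0038]
ee_rot: [-3.141, -0.003, -0.001]
ft_force: [0.4, 0.3, 0.3]
opening: 0.0769
```

>>> send_rows --targets "0 0 2 0 0 0 -0.8;0 0 2 0 0 0 -0.8;0 0 0 0 0 0 -0.6;0 0 0 0 0 0 -0.5;0 0 0 0 0 0 -0.45;0 0 0 0 0 0 -0.45"

```text
time: 10.8
tool_pos: [0.5012, 0.3339, -0.0004]
ee_rot: [-3.141, -0.003, -0.001]
ft_force: [0.0, -1.2, 5.4]
opening: 0.0622
```

>>> send_rows --targets "0 0 -1.5 0 0 0 -0.45;0 0 0 0 0 0 -0.38;0 0 0 0 0 0 -0.34;0 0 0 0 0 0 -0.34;0 0 0 0 0 0 -0.34"

```text
time: 11.3
tool_pos: [0.5011, 0.3339, 0.0007]
ee_rot: [-3.142, -0.003, -0.0]
ft_force: [-0.0, -1.7, 3.7]
opening: 0.0573
```

>>> send_rows --targets "0 0 -2 0 0 0 -0.34;0 0 -5 0 0 0 -0.34;0 0 -10 0 0 0 -0.34;0 0 -15 0 0 0 -0.34;0 0 -20 0 0 0 -0.34;0 0 -20 0 0 0 -0.34;0 0 -20 0 0 0 -0.34;0 0 -20 0 0 0 -0.34;0 0 0 0 0 0 -0.34"

```text
time: 12.2
tool_pos: [0.5022, 0.3345, 0.116]
ee_rot: [-3.139, -0.003, -0.007]
ft_force: [-0.5, 0.5, -1.3]
opening: 0.0579
```

```bash
python3 - <<'E'
from h import *
snap("e"); s=sensors.read_state(); print(s["tool_pos"],s["opening"],s["ft_force"])
a=cv2.imread("pics/e_top.png")[150:240,90:210]; b=cv2.imread("pics/e_side.png")[60:180,130:290]
cv2.imwrite("pics/e.png",np.hstack([cv2.resize(a,(400,300)),cv2.resize(b,(400,300),interpolation=cv2.INTER_CUBIC)]))
E
```

```text
[0.50096454 0.33390333 0.11284537] 0.05717341679826463 [-0.17025268  0.13809369 -0.66407714]
```

View pics/e.png

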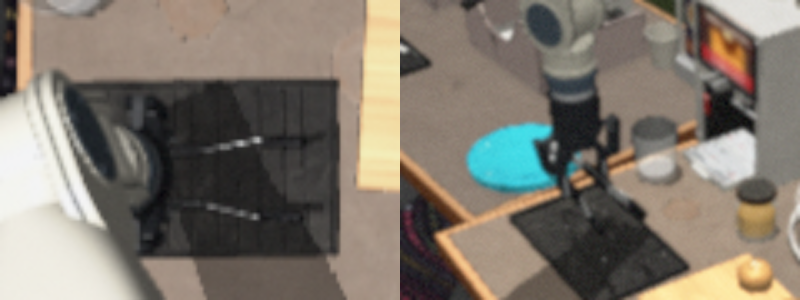

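>>> send_rows --targets "0 0 0 0 0 -0.1 -0.34;0 0 0 0 0 -0.1 -0.34;0 0 0 0 0 -0.1 -0.34;0 0 0 0 0 -0.1 -0.34;0 0 0 0 0 -0.1 -0.34;0 0 0 0 0 -0.1 -0.34;0 0 0 0 0 -0.1 -0.34;0 0 0 0 0 -0.1 -0.34;0 0 0 0 0 -0.1 -0.34;0 0 0 0 0 -0.1 -0.34;0 0 0 0 0 -0.1 -0.34;0 0 0 0 0 -0.1 -0.34;0 0 0 0 0 -0.1 -0.34;0 0 0 0 0 -0.009 -0.34;0 0 0 0 0 0 -0.34"

```text
time: 13.8
tool_pos: [0.5006, 0.3337, 0.1117]
ee_rot: [-2.493, -1.912, 0.002]
ft_force: [0.3, 0.2, -0.3]
opening: 0.0577
```

>>> send_rows --targets "-10 1 0 0 0 0 -0.34;-20 1 0 0 0 0 -0.34;-25 1 0 0 0 0 -0.34;-25 1 0 0 0 0 -0.34;-25 1 0 0 0 0 -0.34;-25 1 0 0 0 0 -0.34;-25 1 0 0 0 0 -0.34;-25 1 0 0 0 0 -0.34;-25 1 0 0 0 0 -0.34;-25 1 0 0 0 0 -0.34;-20 1 0 0 0 0 -0.34;-14 1 0 0 0 0 -0.34;0 0 0 0 0 0 -0.34;0 0 0 0 0 0 -0.34"

```text
time: 15.2
tool_pos: [0.4445, 0.0754, 0.1127]
ee_rot: [2.492, 1.912, 0.0]
ft_force: [0.2, -0.3, -2.0]
opening: 0.057
```

```bash
python3 - <<'E'
from h import *
snap("f"); s=sensors.read_state(); print(s["tool_pos"],s["opening"],s["ft_force"],R.from_rotvec(s["ee_rot"]).as_matrix().round(3).tolist())
im=cv2.imread("pics/f_top.png")[140:240,180:300]
cv2.imwrite("pics/f.png",cv2.resize(im,(720,600),interpolation=cv2.INTER_CUBIC))
d=np.load("f_top.npy"); V,U=np.mgrid[150:240,190:290]; P=depthpts("top",np.c_[U.ravel(),V.ravel()],d)
k=(P[:,2]>.07)&(P[:,2]<.16)&(P[:,0]>.49); q=P[k]; print(k.sum())
ax=np.array([np.cos(np.radians(15)),-np.sin(np.radians(15))]); r=(q[:,:2]-s["tool_pos"][:2]); l=r@ax; w=r@np.array([-ax[1],ax[0]])
for a in range(40,140,10):
    for sg in(1,-1):
        m=(l*1000>a)&(l*1000<=a+10)&(w*sg>0)
        if m.any(): print(a,m.sum(),np.round(1000*np.array([w[m].min(),w[m].mean(),w[m].max(),np.median(q[m,2])])))
E
```

```text
[0.44468627 0.07594048 0.1125859 ] 0.05724765988752686 [ 0.65582975  0.34583836 -0.76160472] [[0.257, 0.966, 0.0], [0.966, -0.257, 0.0], [0.0, 0.0, -1.0]]
111
40 3 [ 25.  26.  28. 130.]
50 3 [ 26.  27.  28. 136.]
50 3 [-31. -30. -29. 136.]
60 4 [ 29.  30.  31. 137.]
60 3 [-33. -32. -31. 134.]
70 4 [ 32.  33.  34. 134.]
70 3 [-35. -34. -33. 136.]
80 8 [ 31.  34.  37. 133.]
80 7 [-37. -34. -29. 133.]
90 10 [ 29.  32.  37. 134.]
90 10 [-38. -34. -30. 137.]
100 11 [ 30.  33.  37. 136.]
100 10 [-39. -35. -31. 134.]
110 11 [ 30.  33.  38. 138.]
110 9 [-39. -35. -32. 137.]
120 6 [ 30.  35.  39. 134.]
120 6 [-38. -35. -32. 135.]
```

View pics/f.png

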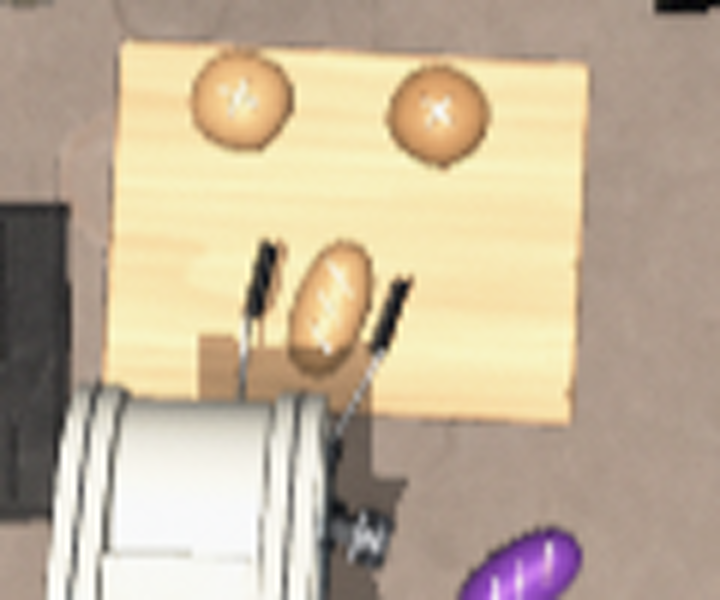

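The jaws are level: underside about 0.113 m, inner gap ±30 mm, jaw middle at about (546, 49) mm. They stand either side of the golden roll at (547, 48) mm, with the buns well clear. Descending.

>>> send_rows --targets "0 1 10 0 0 0 -0.34;0 0 15 0 0 0 -0.34;0 0 15 0 0 0 -0.34;0 0 15 0 0 0 -0.34;0 0 15 0 0 0 -0.34;0 0 10 0 0 0 -0.34;0 0 6 0 0 0 -0.34;0 0 3 0 0 0 -0.34;0 0 0 0 0 0 -0.34;0 0 0 0 0 0 -0.34"

```text
time: 16.3
tool_pos: [0.446, 0.0754, 0.0239]
ee_rot: [2.49, 1.915, 0.001]
ft_force: [0.7, 0.0, -1.6]
opening: 0.0576
```

```bash
python3 - <<'E'
from h import *
snap("g"); s=sensors.read_state(); print(s["tool_pos"],s["opening"],s["ft_force"])
a=cv2.imread("pics/g_top.png")[150:230,190:290]; b=cv2.imread("pics/g_side.png")[120:220,190:315]
cv2.imwrite("pics/g.png",np.hstack([cv2.resize(a,(400,320),interpolation=2),cv2.resize(b,(400,320),interpolation=2)]))
E
```

```text
[0.44599226 0.07539658 0.02403101] 0.05719027851470659 [-0.00791403  0.59624026 -1.08284386]
```

View pics/g.png

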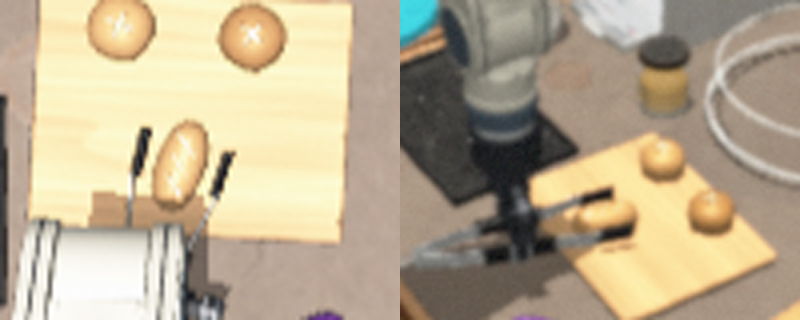

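>>> send_rows --targets "0 0 0 0 0 0 -0.28;0 0 0 0 0 0 -0.22;0 0 0 0 0 0 -0.16;0 0 0 0 0 0 -0.12;0 0 0 0 0 0 -0.1;0 0 0 0 0 0 -0.08;0 0 0 0 0 0 -0.06;0 0 0 0 0 0 -0.04;0 0 0 0 0 0 -0.04;0 0 0 0 0 0 -0.04"

```text
time: 17.4
tool_pos: [0.4457, 0.0754, 0.0236]
ee_rot: [-2.49, -1.915, -0.0]
ft_force: [-0.2, 0.5, -0.1]
opening: 0.0448
```

>>> send_rows --targets "0 0 0 0 0 0 0.0;0 0 0 0 0 0 0.05;0 0 0 0 0 0 0.05;0 0 0 0 0 0 0.05"

```text
time: 17.8
tool_pos: [0.4457, 0.0754, 0.0236]
ee_rot: [-2.49, -1.915, -0.0]
ft_force: [-0.4, 1.3, -0.0]
opening: 0.0452
```

```bash
python3 - <<'E'
from h import *
snap("i"); s=sensors.read_state(); print(s["tool_pos"],s["opening"],s["ft_force"])
a=cv2.imread("pics/i_top.png")[150:230,190:290]; b=cv2.imread("pics/i_side.png")[120:220,190:315]
cv2.imwrite("pics/i.png",np.hstack([cv2.resize(a,(400,320),interpolation=2),cv2.resize(b,(400,320),interpolation=2)]))
E
```

```text
[0.44573089 0.07540171 0.02361955] 0.04512168104925599 [-0.22118365  0.7579086   0.93400896]
```

View pics/i.png

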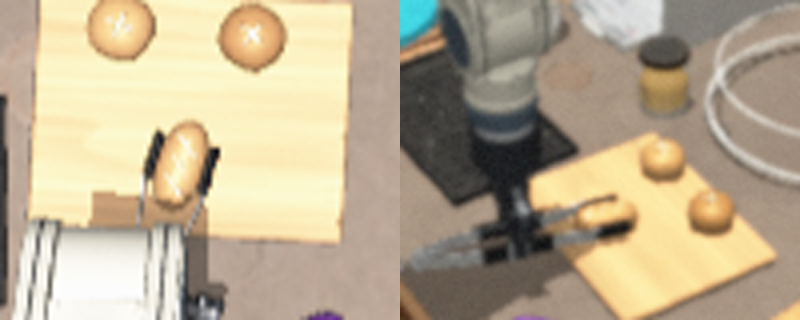

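The jaws grip both sides of the roll and the opening has stalled at 45 mm. Lifting gently.

>>> send_rows --targets "0 0 -2 0 0 0 0.05;0 0 -4 0 0 0 0.05;0 0 -7 0 0 0 0.05;0 0 -10 0 0 0 0.05;0 0 -10 0 0 0 0.05;0 0 -10 0 0 0 0.05;0 0 -10 0 0 0 0.05;0 0 -10 0 0 0 0.05;0 0 -10 0 0 0 0.05;0 0 -10 0 0 0 0.05;0 0 -9 0 0 0 0.05;0 0 -6 0 0 0 0.05;0 0 -3 0 0 0 0.05;0 0 0 0 0 0 0.05;0 0 0 0 0 0 0.05;0 0 0 0 0 0 0.05;0 0 0 0 0 0 0.05;0 0 0 0 0 0 0.05"

```text
time: 19.7
tool_pos: [0.4456, 0.0754, 0.1244]
ee_rot: [-2.49, -1.915, 0.001]
ft_force: [-0.1, -0.2, -1.1]
opening: 0.0446
```

```bash
python3 - <<'E'
from h import *
snap("j"); s=sensors.read_state(); print(s["tool_pos"],s["opening"],s["ft_force"],abs(s["qvel"]).max())
a=cv2.imread("pics/j_top.png")[140:230,180:390]; b=cv2.imread("pics/j_side.png")[90:240,190:400]
cv2.imwrite("pics/j.png",np.vstack([cv2.resize(a,(700,270),interpolation=2)[:, :], cv2.resize(b,(700,330),interpolation=2)]))
d=np.load("j_top.npy"); V,U=np.mgrid[165:205,215:260]; P=depthpts("top",np.c_[U.ravel(),V.ravel()],d)
q=P[(P[:,2]>.09)&(P[:,0]>.5)&(P[:,2]<.2)]; print(len(q),q.mean(0),np.percentile(q[:,2],[5,50,95]))
for a in(.51,.53,.55,.57):
  m=abs(q[:,0]-a)<.008; print(a,m.sum(),np.percentile(q[m,2],[50,90]) if m.any() else '')
d=np.load("j_top.npy"); V,U=np.mgrid[155:208,325:370]; P=depthpts("top",np.c_[U.ravel(),V.ravel()],d); print("lid z",np.percentile(P[:,2],[5,50,95]))
E
```

```text
[0.44563859 0.07540115 0.12448617] 0.045246290037392375 [ 0.07543384  0.18367208 -2.08693756] 0.0025756952282637397
365 [0.54427343 0.04928814 0.1459787 ] [0.13744438 0.1460921  0.15352991]
0.51 36 [0.14371452 0.14911801]
0.53 85 [0.14553225 0.15270778]
0.55 102 [0.14673294 0.15300574]
0.57 65 [0.14661136 0.15173588]
lid z [0.08032625 0.08587697 0.09158243]
```

View pics/j.png

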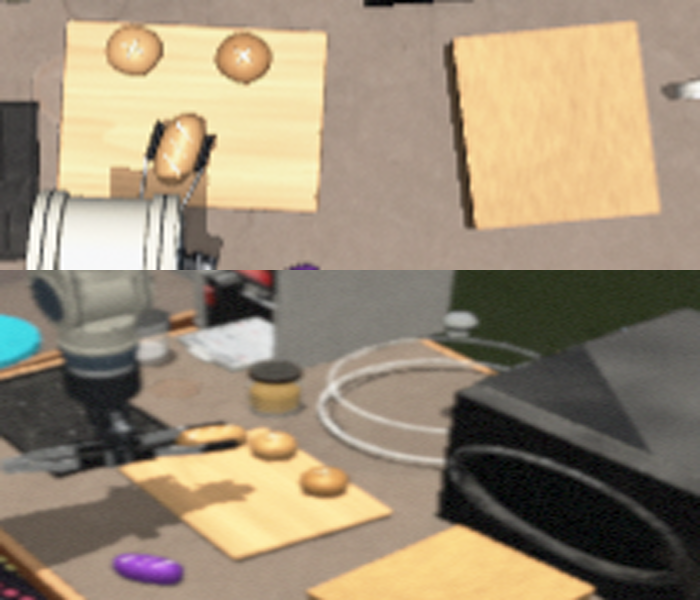

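The roll is held level in the jaws: top about 0.15 m, so underside about 0.117 m, 10 cm over the board. The lid is still flat and the buns have not moved. Handing in.

```bash
python3 -c "
from h import *
print(workorder.sign_off()); print(sensors.read_state()['opening'])"
```

```text
the job is handed in; nothing more can be done
None
the job is handed in; nothing more can be done
```

I shut the carton's lid, picked up the tongs by their sleeves, and lifted the long roll with them. I then handed the job in at about 20 s of robot time, with the roll held still; no verdict was reported.

- **Lid:** I swung it over and pressed the front edge down until it stopped hard at about 24 N. With the arm away it stayed shut. Depth readings put its slope at about 0.02 rad, and a final picture showed it still flat.
- **Tongs and roll:** The grip stopped at an opening of 45 mm at a 30 N setting. The roll sat between the jaws, about level, with its underside about 0.117 m above the table, or 10 cm above the board. The last joint speeds were close to zero.
- **Bystanders:** In the pictures the two buns looked to be where they started. The honey jar was upright in the last one. The mug and caddy were only partly in view or out of frame by then, but they stood upright after the lid was shut and the arm did not go near them again.

The 45 mm opening is about 2 mm less than the 47 mm given for jaws closed on the roll. That implies an arm angle of about 0.08 to 0.09 rad, within the allowed 0.04 to 0.125. I had no direct reading of the joint angles or contact forces.

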